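Walk the bench supply home into its dock

ROBOT

A 6-joint arm with a two-finger parallel gripper is mounted at the origin on the work surface. World frame = base frame: x ahead of the robot, y to its left, z up, the work surface at z = 0. Lengths are in m, angles in degrees, forces in N, time in s.
With the tool pointing down it reaches from about 0.35 to 0.775 m from the base axis. Payload 7.3 kg.
Tool frame: the origin (TCP) lies at the very end of the fingers, on their centre line; the grasp point (between the pads) lies 19 mm behind it; z points along the fingers, y is the line along which they close (so a half turn about z gives the same grasp; the last joint's range is limited). The gripper opens to 92 mm and grips with 3 to 60 N. Pads are 19 mm wide; open, the fingers measure 130 mm over their backs; the gripper's body (75 mm by 190 mm) begins 47 mm behind the grasp point.
Start: joints at [57.754, 19.595, 87.324, -0, 73.075, -8.365], TCP at [0.213, 0.48, 0.227] pointing down, gripper open.
Joint ranges: [-145.02, 145.02], [-44.19, 115.74], [2.07, 154.8], [-57.11, 237.11], [16.16, 152.29], [-177.93, 177.93]. Speed limits (degrees/s): [147.25, 147.25, 180, 180, 180, 180].

INTERFACE

Orientations are given as [roll, pitch, yaw] about the fixed x, y, z axes, in that order (R = Rz(yaw) Ry(pitch) Rx(roll)).
In Python, from cell import bot gives the robot as it stands.
- The arm moves only by the shell command python3 -m creep 'ROWS' [FORCE]. ROWS is JSON, one flat list of numbers, 5 for each row, row after row: the shift along the world's x, y, z in units of 20 mm (1.0 is 20 mm), then the turn about the world's z in units of 0.15 rad (1.0 is 0.15 rad), then the opening, from -1 (shut) to 1 (fully open). A call has 1 to 20 rows; each row shifts and turns the commanded pose from where the row before left it; what a row does not reach is not made up. A row lasts 1/10 s, in which the tool goes at most 50 mm and 8.59 degrees, less where a joint would pass 70% of its speed; a pose out of reach is approached as far as the arm can. A call with a number of a shift or a turn outside -1 to 1 is refused whole. A call with a gripper value outside its range is refused whole. The fingers move at their own pace and stop on an object; FORCE is the grip in N (left out, the last holds). Time passes only in rows, so rows that do not move let the fingers close. It gives the time, the measured TCP pose, the force, the opening and the grip force at its end, in the units of the state.
- bot.sense(): the state, without advancing time (a new reading comes with each control period).
- bot.camera(name): name is "side" or "top" or "wrist"; returns (picture, depth): 400x640x3 uint8, red, green, blue; 400x640 float32, m along the optical axis (not along the pixel's ray), 0 where there is no reading.
- bot.calibration(name): a dict with "fx", "fy", "cx", "cy" (pixels), "dist" ([k1, k2, p1, p2, k3] as OpenCV has them; the pictures are not rectified), "R" (3x3) and "t" (3): a world point X has camera coordinates R X + t; the wrist camera has in their place "mount" (4x4, takes a point from camera to tool coordinates, whose origin is the TCP and whose axes are the flange's). Camera axes: x right, y down, z forward; pixel columns grow to the right and rows downward; lengths in m; the calibration is good to about 2 mm. A picture is of the moment at which its call begins: read the wrist's pose just before it. calibration takes no time and is no camera call.
- bot.sign_off(): hands the job in; it is judged then, once.
The state is a dict: "time": time; "joint_positions": joint angles; "joint_vel": joint speeds; "tau": joint torques, N m; "eef_pos": TCP position; "ee_rot": TCP orientation; "contact_force": force on the tool from outside, world axes, zero at the start; "ft_torque": the same for the moment, N m; "opening": finger opening in m; "grasp_force": force on a finger pad.
Only numpy, scipy, OpenCV 4.12 (cv2) and the standard library are available. Lean on these libraries where they do the work, as an engineer would, in place of code of your own. Each camera call takes 0.05 s, during which the arm holds its last target. There are 200 camera calls.

TASK

Creep the heavy bench power supply forward into its pine dock by pushing its two black front corner guards in turn, a short step each, until its back is fully home against both rubber buffers, then leave it. Never let it slew more than 25 degrees out of line with the dock, push gently and do not ram it into the dock, do not touch the front panel or anything that sticks out of it, and leave everything else on the bench alone.

Things in the scene. Friction and masses are not known exactly. Their poses are not given: they have to be found in the camera images.
- supply: heavy flat-based dark grey bench power supply, 132 mm deep (its x) x 200 wide (y) x 72 high, on four rubber feet 6 mm high. Too wide to grasp. 1.8 to 2.7 kg, friction about 0.6: one corner yields at about 5 to 10 N; its middle then goes forward about half as far as that corner and the box turns away from the pushed side. Origin: centre of its underside; x from its front panel to its back, y left
- guard_left (a point): middle of the front face of the left black rubber corner guard, 40 mm up, 66 mm before and 83 mm left of the supply's origin; same axes. A flat-faced upright 34 mm wide, 46 mm deep, 6 to 72 mm high. Rubber grips: a push that also bears down on it sticks (20 N and more), one that rises a little frees the corner. The transformer is on this side, so it is the heavier to push
- guard_right (a point): the same on the right front corner guard, 83 mm right of the supply's origin
- panel: the supply's aluminium front panel between the two guards, 132 mm wide, set back 23 mm behind the guards' faces; its meter, knob, switch and two terminal posts end 5 mm or more behind the guards' faces. Not to be touched. Origin and axes as the supply
- rear_left (a point): point on the flat back face of the supply, 60 mm left of its middle and 22 mm up, 66 mm behind the origin; it meets the left buffer when home
- rear_right (a point): the same, 60 mm right of the middle; it meets the right buffer when home
- dock: U of pale pine battens 36 mm high, lightly pinned down, open to the robot. Two 22 mm rubber buffers on its back batten, 60 mm either side, 22 mm up. Origin: on the bench midway between the buffers' faces; x into the batten, y left. Home = rear_left and rear_right at x 0 here, felt as the push stiffening. Sides 228 mm apart (14 mm spare each), out to x -45 mm; tips flare to 254 mm at x -72 mm
- saucer: bystander: white ceramic saucer with screws, 136 mm across, left of the dock. Leave alone
- parts_box: bystander: grey plastic parts box, 104 x 154 x 48 mm, lid snapped shut, right of the dock. Leave alone
- radio: bystander: green plastic radio casing, 110 x 190 x 46 mm, lying on its face, battery flap open (100 mm high). Leave alone
- pliers: bystander: steel needle-nose pliers, 160 mm long, lying. Leave alone
- screwdriver: bystander: red-handled screwdriver, 190 mm long, lying. Leave alone
- multimeter: bystander: yellow multimeter, 170 x 84 x 48 mm, lying. Leave alone
Things that resemble listed ones, but are neither listed nor needed, are in the scene too. What is shaped like the supply but pink is not meant.

How it is judged (in metres and radians):
At the end, for the whole second after the job is handed in: The supply stands still and upright on the bench, between the dock's side battens, with its back against both buffers: no gap over 2.5 mm at either. The other things have stayed where they were (x of rear_left in the frame of dock between -0.0025 and 0.004 m and x of rear_right in the frame of dock between -0.0025 and 0.004 m and y of supply in the frame of dock between -0.018 and 0.018 m and height (world z) of supply below 0.005 m and angle between supply's own z axis and vertical below 0.03 rad and linear speed of supply below 0.01 m/s); the robot touches nothing.
It fails at once if the supply is slewed more than 25 degrees (0.44 rad) out of line with the dock (angle between the x axis of supply and the x axis of dock, either way round above 0.44 rad).
It fails at once if the front panel or a part on it is touched (over 1 N) (contact force between any of the fingers, the arm and panel above 1 N).
It fails at once if the supply is rammed: pushed with more than 60 N, or knocked or pressed against the dock with more than 45 N (contact force between any of the fingers, the arm and supply above 60 N or contact force between supply and dock above 45 N).
It fails at once if a bystander is shifted more than 15 mm (distance of any of saucer, parts_box, radio, pliers, screwdriver, multimeter from where it was at the start of the episode above 0.015 m).
It also fails if it takes over 72 s, if anything falls off the work surface, if the arm or the gripper's body presses on something with over 40 N, if the wrist force passes 120 N, or if a joint passes its speed limit or range.

## Working session

There is one attempt and no reset: what is moved stays moved. The work goes in short steps, Python scripts to look and compute and a shell command to move; the robot and the scene stay as the last step left them, time stands still between calls to the robot, and variables do not carry over. Pictures are saved under pics/ and viewed, at most 10 in all, crops included, and the job is handed in when it is done.

```bash
mkdir -p pics; ls; python3 - <<'E'
from cell import bot
import cv2
for n in ("top","side"):
    p,d=bot.camera(n); cv2.imwrite(f"pics/{n}0.png",p[:,:,::-1])
    import numpy as np; np.save(f"{n}0.npy",d)
    c=bot.calibration(n); print(n,c)
print(bot.sense())
E
```

```text
pics
top {'fx': 388.1976477995507, 'fy': 388.1976477995507, 'cx': 317.4023629441558, 'cy': 205.16566071870375, 'dist': array([0.03359951, 0.        , 0.        , 0.        , 0.        ]), 'R': array([[-0.02702443, -0.99937284,  0.02288253],
       [-0.98171164,  0.02221766, -0.1890731 ],
       [ 0.18844613, -0.02757364, -0.98169636]]), 't': array([-0.01815108,  0.51464401,  1.23529367])}
side {'fx': 460.5812487055875, 'fy': 460.5812487055875, 'cx': 310.43273602160696, 'cy': 195.98807403436095, 'dist': array([0.03811681, 0.        , 0.        , 0.        , 0.        ]), 'R': array([[ 0.87812362, -0.47793732,  0.02179074],
       [-0.28837503, -0.56508058, -0.77299662],
       [ 0.38175746,  0.67250268, -0.63403579]]), 't': array([-0.45941507,  0.17468988,  1.35383243])}
{'time': 0.1, 'joint_positions': array([ 5.77559638e+01,  1.96316367e+01,  8.73704196e+01, -6.66301367e-04,
        7.30749089e+01, -8.36628041e+00]), 'joint_vel': array([-0.02448105, -0.15580143, -0.14333393, -0.05084104,  0.07719374,
        0.03165532]), 'tau': array([ 1.49301395e-03, -4.32006884e+01, -2.44693208e+01,  7.20381830e-02,
        5.26355300e-02, -1.54332389e-05]), 'eef_pos': array([0.21231421, 0.47976678, 0.22612993]), 'ee_rot': array([-1.79923761e+02, -1.05681023e-02,  1.56122432e+02]), 'contact_force': array([-0.03290565,  0.47396381,  0.30546216]), 'ft_torque': array([ 0.01256092, -0.01583476, -0.02247885]), 'grasp_force': 0.0, 'opening': 0.09165424651289211}
```

View pics/top0.png

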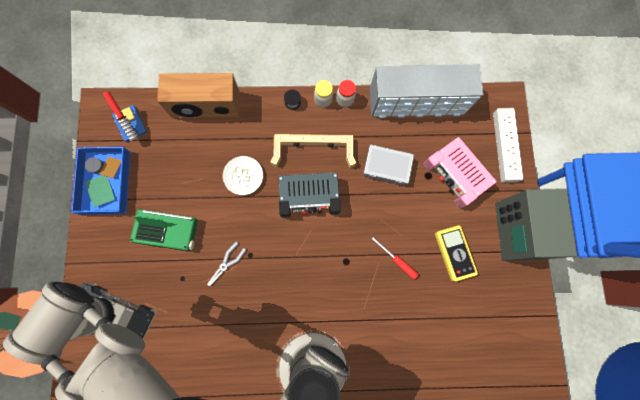

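View pics/side0.png

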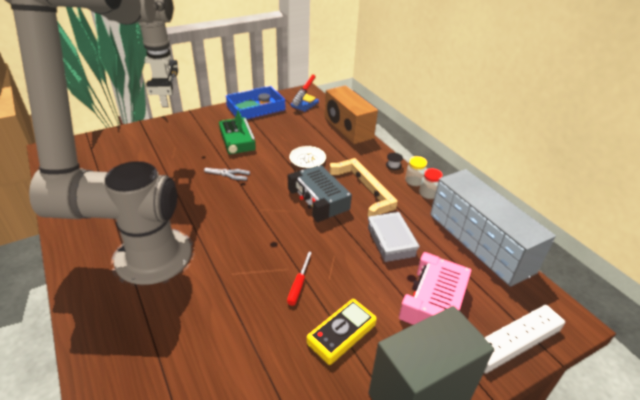

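Top picture: the supply (dark grey) is at (309,193) with black guards at (284,210) and (334,208). The pine dock is at (314,148). Candidates for the supply are dark grey (309,193), pink decoy (460,170) and grey box (537,225), which is off the bench. By the description I choose (309,193), and I'll check it in a crop.

```bash
cat > h.py <<'E'
import numpy as np, cv2
from cell import bot
def cloud(n,p,d,T=None):
    c=bot.calibration(n); K=np.array([[c['fx'],0,c['cx']],[0,c['fy'],c['cy']],[0,0,1]])
    v,u=np.mgrid[:400,:640]; uv=np.stack([u,v],-1).reshape(-1,1,2).astype(float)
    xy=cv2.undistortPoints(uv,K,c['dist']).reshape(400,640,2)
    P=np.dstack([xy*d[...,None],d])
    if T is None: return (P-c['t'])@c['R']
    M=T@c['mount']; return P@M[:3,:3].T+M[:3,3]
E
python3 - <<'E'
from h import *
p=cv2.imread('pics/top0.png'); d=np.load('top0.npy')
X=cloud('top',p[...,::-1],d)
np.set_printoptions(precision=4,suppress=True)
R=X[120:225,260:365].reshape(-1,3); 
s=R[(R[:,2]>.062)&(R[:,2]<.085)]
print(len(s),np.median(s[:,2]))
r=cv2.minAreaRect((s[:,:2]*1000).astype(np.float32)); print('supply',r); print(cv2.boxPoints(r))
k=R[(R[:,2]>.028)&(R[:,2]<.045)&(R[:,0]>s[:,0].max()-.06)]
b=X[120:172,262:365]; hsv=cv2.cvtColor(p,cv2.COLOR_BGR2HSV)[120:172,262:365]
m=(b[...,2]>.02)&(b[...,2]<.048)&(hsv[...,2]>150); q=b[m]
print('dock',len(q)); r=cv2.minAreaRect((q[:,:2]*1000).astype(np.float32)); print(r,cv2.boxPoints(r))
for nm,(u,v) in dict(gl=(284,210),gr=(334,208),bench=(309,235)).items(): print(nm,X[v,u])
c=np.hstack([cv2.resize(p[125:225,262:362],None,fx=4,fy=4,interpolation=cv2.INTER_CUBIC),
 cv2.resize(cv2.imread('pics/side0.png')[150:250,280:380],None,fx=4,fy=4,interpolation=cv2.INTER_CUBIC)]); cv2.imwrite('pics/crop.png',c)
E
```

```text
2119 0.0698441202525234
supply ((551.1903076171875, -3.0117340087890625), (133.24281311035156, 199.60533142089844), 1.9872602224349976)
[[ 481.1481   94.4207]
 [ 488.0699 -105.0646]
 [ 621.2325 -100.4441]
 [ 614.3108   99.0412]]
dock 887
((708.8374633789062, -40.821319580078125), (318.1316223144531, 125.2868881225586), 83.61322784423828) [[ 628.8884 -191.9315]
 [ 753.3977 -205.8683]
 [ 788.7865  110.2888]
 [ 664.2772  124.2257]]
gl [0.4968 0.0784 0.0689]
gr [ 0.4996 -0.0842  0.069 ]
bench [ 0.421  -0.0011  0.003 ]
```

View pics/crop.png

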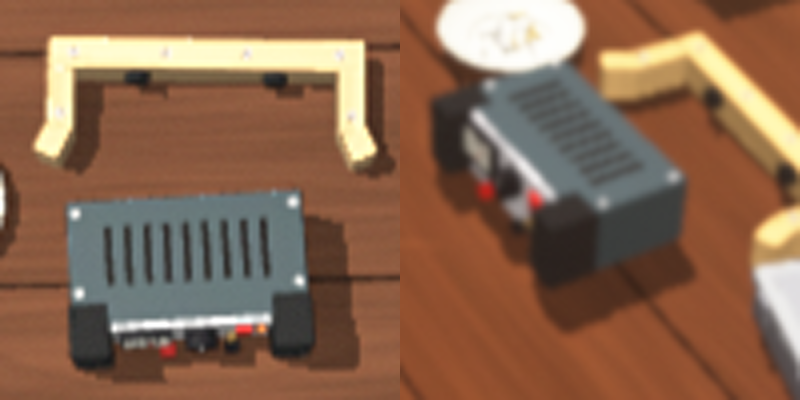

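The crop shows the dark supply: guards at crop (90,335) and (292,325), red posts between them, dock above with two black buffers at (137,78) and (275,80). The choice is confirmed. Next I refine the dock pose.

```bash
python3 - <<'E'
from h import *
np.set_printoptions(precision=4,suppress=True)
p=cv2.imread('pics/top0.png'); d=np.load('top0.npy'); X=cloud('top',p,d)
hsv=cv2.cvtColor(p,cv2.COLOR_BGR2HSV)
m=(hsv[...,1]>50)&(hsv[...,2]>150)&(hsv[...,0]>15)&(hsv[...,0]<35)&(X[...,2]>.027)&(X[...,2]<.045)
m[:120]=0;m[172:]=0;m[:,:262]=0;m[:,365:]=0
q=X[m]; r=cv2.minAreaRect((q[:,:2]*1000).astype(np.float32)); print(len(q),r); print(cv2.boxPoints(r))
# back batten band by columns between u 285..345
f=[];bk=[]
for u in range(284,346):
    v=np.where(m[:145,u])[0]
    f.append([u,v.max(),*X[v.max(),u]]); bk.append(X[v.min(),u])
f=np.array(f); 
print(np.polyfit(f[:,3],f[:,2],1),np.polyfit(np.array(bk)[:,1],np.array(bk)[:,0],1),np.median(f[:,2]))
# side battens inner/outer y at rows
for v in range(142,165,2):
    u=np.where(m[v])[0]; L=u[u<310];Rr=u[u>320]
    print(v,[X[v,i].round(4).tolist() for i in (L.min(),L.max(),Rr.min(),Rr.max())] if len(L) and len(Rr) else u)
# buffers dark
dk=(hsv[...,2]<70)&(X[...,2]>.012); 
for a,b in ((290,304),(322,340)):
    vv,uu=np.where(dk[138:150,a:b]); print(uu.mean()+a if len(uu) else None, X[138:150,a:b][vv,uu].mean(0),X[138:150,a:b][vv,uu].min(0))
E
```

```text
690 ((712.9956665039062, -22.221664428710938), (287.326904296875, 108.9334945678711), 88.09721374511719)
[[ 653.7888 -163.9974]
 [ 762.6622 -167.6144]
 [ 772.2025  119.5541]
 [ 663.3291  123.1711]]
[0.041  0.7413] [0.0368 0.7627] 0.7393897714104265
142 [[0.743, 0.1124, 0.0307], [0.7415, -0.0084, 0.0289], [0.7389, -0.0498, 0.0338], [0.7372, -0.1538, 0.0331]]
144 [[0.734, 0.112, 0.0355], [0.7359, 0.0919, 0.0293], [0.73, -0.1395, 0.0337], [0.7281, -0.1563, 0.0381]]
146 [[0.7255, 0.1118, 0.0393], [0.7274, 0.0917, 0.033], [0.7243, -0.1362, 0.0294], [0.7224, -0.1565, 0.0337]]
148 [[0.7205, 0.1123, 0.0331], [0.7183, 0.0914, 0.0382], [0.7177, -0.1362, 0.0277], [0.7154, -0.1563, 0.0331]]
150 [[0.7131, 0.1089, 0.0335], [0.7113, 0.0915, 0.0377], [0.7106, -0.1359, 0.0274], [0.7091, -0.1563, 0.0305]]
152 [[0.706, 0.0954, 0.0327], [0.7062, 0.092, 0.0317], [0.7033, -0.1356, 0.0274], [0.7004, -0.1555, 0.0347]]
154 [[0.6983, 0.1123, 0.0352], [0.6985, 0.092, 0.0334], [0.693, -0.1377, 0.0365], [0.6945, -0.1556, 0.0309]]
156 [[0.6924, 0.1161, 0.0315], [0.6912, 0.0954, 0.0339], [0.6868, -0.1378, 0.0336], [0.6856, -0.1547, 0.0363]]
158 [[0.6838, 0.1191, 0.0364], [0.6841, 0.0955, 0.034], [0.6793, -0.1374, 0.0348], [0.6782, -0.1543, 0.037]]
160 [[0.6767, 0.1225, 0.0364], [0.6783, 0.0992, 0.0301], [0.6727, -0.1407, 0.0328], [0.6723, -0.1614, 0.0328]]
162 [[0.6697, 0.1226, 0.0361], [0.6692, 0.1056, 0.0369], [0.6671, -0.141, 0.0278], [0.6648, -0.1644, 0.0337]]
164 [[0.663, 0.1126, 0.0344], [0.6633, 0.1093, 0.0332], [0.6587, -0.1472, 0.0315], [0.656, -0.1564, 0.0398]]
295.8421052631579 [0.7102 0.036  0.0957] [0.272  0.0045 0.0175]
330.6470588235294 [ 0.7297 -0.0832  0.0281] [ 0.7265 -0.0919  0.02  ]
```

```bash
python3 -m creep '[0.55,-1,0,-0.384,-1,0.55,-1,0,-0.384,-1,0.55,-1,0,-0.384,-1,0.55,-1,0,-0.384,-1,0.55,-1,0,-0.384,-1,0.55,-1,0,-0.384,-1,0.55,-1,0,-0.384,-1,0.55,-1,0,-0.384,-1,0.55,-1,0,-0.384,-1,0.55,-1,0,-0.384,-1,0.55,-1,0,-0.384,-1,0.55,-1,0,-0.384,-1,0.55,-1,0,-0.384,-1,0.55,-1,0,-0.384,-1,0.55,-1,0,-0.384,-1,0.55,-1,0,-0.384,-1,0.55,-1,0,-0.384,-1,0.55,-1,0,-0.384,-1,0.55,-1,0,-0.384,-1,0.55,-1,0,-0.384,-1]' 20
```

```text
time: 2.1
eef_pos: [0.4327, 0.0792, 0.2265]
ee_rot: [-180.0, 0.0, 90.0]
contact_force: [-1.1, 1.0, 0.5]
opening: 0.0006
grasp_force: 0.0
```

```bash
python3 -m creep '[0,0,-1,0,-1,0,0,-1,0,-1,0,0,-1,0,-1,0,0,-1,0,-1,0,0,-1,0,-1,0,0,-1,0,-1,0,0,-1,0,-1,0,0,-1,0,-1,0,0,-1,0,-1,0,0,-1,0,-1,0,0,0,0,-1]'
python3 -m creep '[0.3,0,0,0,-1,0.3,0,0,0,-1,0.3,0,0,0,-1,0.2,0,0,0,-1,0.1,0,0,0,-1,0.1,0,0,0,-1]'
```

```text
time: 3.2
eef_pos: [0.4307, 0.08, 0.0247]
ee_rot: [-179.7, 0.0, 90.1]
contact_force: [-0.1, -0.5, 0.0]
opening: 0.0004
grasp_force: 0.0
time: 3.8
eef_pos: [0.4587, 0.0801, 0.0269]
ee_rot: [180.0, 0.0, 90.1]
contact_force: [-0.1, -0.2, -0.3]
opening: 0.0005
grasp_force: 0.0
```

```bash
python3 - <<'E'
from h import *
p,d=bot.camera('side'); cv2.imwrite('pics/s1.png',cv2.resize(p[120:260,240:400,::-1],None,fx=4,fy=4,interpolation=cv2.INTER_CUBIC))
E
```

```text
(no output)
```

View pics/s1.png

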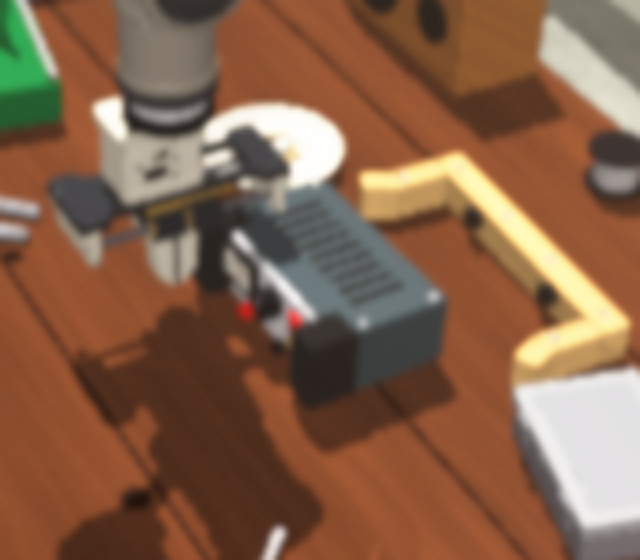

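The crop shows the shut fingers at (175,255), just in front of the left guard (212,245) and clear of the panel. I now push gently with a small rise.

```bash
python3 -m creep '[0.1,0,0.01,0,-1,0.1,0,0.01,0,-1,0.1,0,0.02,0,-1,0.1,0,0.02,0,-1]'
python3 -m creep '[0.1,0,0.03,0,-1,0.1,0,0.03,0,-1,0.1,0,0.03,0,-1,0.1,0,0.03,0,-1]'
```

```text
time: 4.25
eef_pos: [0.4641, 0.0802, 0.0274]
ee_rot: [-179.7, 0.0, 90.1]
contact_force: [-8.6, 0.6, 1.1]
opening: 0.0001
grasp_force: 4.1
time: 4.65
eef_pos: [0.4716, 0.0804, 0.0293]
ee_rot: [-179.6, -0.0, 90.1]
contact_force: [-6.0, 2.0, -3.6]
opening: 0.0004
grasp_force: 2.9
```

```bash
python3 -m creep '[0.12,0,0.03,0,-1,0.12,0,0.03,0,-1,0.12,0,0.03,0,-1,0.12,0,0.03,0,-1,0.12,0,0.03,0,-1,0.12,0,0.03,0,-1,0.12,0,0.03,0,-1]'
cat > m.py <<'E'
from h import *
import sys
from scipy.optimize import minimize
# robust supply pose from lid points (top camera): dark-grey lid + guards, z~0.07
dk=np.array([.729,-.022]); dyaw=np.radians(-2.1)
def measure(n='top'):
    p,d=bot.camera(n); X=cloud(n,p,d)
    R=X[110:225,255:370].reshape(-1,3)
    s=R[(R[:,2]>.060)&(R[:,2]<.078)&(abs(R[:,1])<.16)&(R[:,0]<.76)][:,:2]
    # fixed-size rectangle: minimise points outside plus area-uncovered via edges
    def cost(q):
        c,sn=np.cos(q[2]),np.sin(q[2]); l=(s-q[:2])@np.array([[c,-sn],[sn,c]])
        ex=np.maximum(abs(l[:,0])-.0655,0); ey=np.maximum(abs(l[:,1])-.0995,0)
        return np.minimum(np.hypot(ex,ey),.015).sum()
    best=min((minimize(cost,[*np.median(s,0),a],method='Nelder-Mead',options=dict(initial_simplex=np.array([*np.median(s,0),a])+np.array([[0,0,0],[.02,0,0],[0,.02,0],[0,0,.1]]),maxiter=800)) for a in (-.25,-.1,0,.1)),key=lambda r:r.fun)
    x,y,a=best.x; c,sn=np.cos(dyaw),np.sin(dyaw); D=np.array([[c,sn],[-sn,c]])
    rel=D@(np.array([x,y])-dk); ra=a-dyaw
    rot=lambda v,t:np.array([v[0]*np.cos(t)-v[1]*np.sin(t),v[0]*np.sin(t)+v[1]*np.cos(t)])
    P=lambda v:(np.array([x,y])+rot(v,a))*1000
    print(n,len(s),'cost %.4f'%best.fun,'xy %.1f %.1f yaw %.1f | dock: %.1f %.1f yaw %.1f | rearL %.1f rearR %.1f'%(x*1e3,y*1e3,np.degrees(a),*(rel*1e3),np.degrees(ra),*[1e3*(rel+rot(v,ra))[0] for v in((.066,.06),(.066,-.06))]))
    print('guards L',P((-.066,.083)).round(1),'R',P((-.066,-.083)).round(1), 'tcp', bot.sense()['eef_pos'].round(4))
measure()
E
python3 m.py
```

```text
time: 5.35
eef_pos: [0.4883, 0.0805, 0.0333]
ee_rot: [-179.6, -0.0, 90.1]
contact_force: [-6.0, 2.7, -2.9]
opening: 0.0007
grasp_force: 3.0
top 1415 cost 0.0034 xy 567.2 -7.2 yaw -5.5 | dock: -162.2 8.8 yaw -3.4 | rearL -92.7 rearR -100.0
guards L [509.5  81.8] R [493.5 -83.5] tcp [0.4889 0.0805 0.0335]
```

```bash
python3 -m creep '[0.12,0,0.03,0,-1,0.12,0,0.03,0,-1,0.12,0,0.03,0,-1,0.12,0,0.03,0,-1,0.12,0,0.03,0,-1,0.12,0,0.03,0,-1,0.12,0,0.03,0,-1]'
python3 m.py
```

```text
time: 6.1
eef_pos: [0.5051, 0.0806, 0.0374]
ee_rot: [-179.6, -0.0, 90.1]
contact_force: [-6.2, 2.2, -1.2]
opening: 0.0007
grasp_force: 3.0
top 1374 cost 0.0011 xy 578.5 -9.3 yaw -9.6 | dock: -150.9 7.2 yaw -7.5 | rearL -77.6 rearR -93.2
guards L [527.3  83.6] R [499.6 -80.1] tcp [0.5057 0.0806 0.0376]
```

```bash
python3 -m creep '[-0.5,0,0,0,-1,-1,0,0,0,-1,-1,0,-0.1,0,-1,-0.6,-0.8,-0.2,0,-1,0,-1,-0.2,0,-1,0,-1,0,0,-1,0,-1,0,0,-1,0,-1,0,0,-1,0,-1,0,0,-1,0,-1,0,0,-1,0,-1,0,0,-1,0,-0.28,0,0,-1,0,0,0,0,-1]'
python3 -m creep '[0.4,0,0,0,-1,0.4,0,0,0,-1,0.3,0,0,0,-1,0.15,0,0,0,-1,0.1,0,0,0,-1,0.1,0,0.02,0,-1]'
```

```text
time: 7.45
eef_pos: [0.4461, -0.082, 0.0289]
ee_rot: [180.0, 0.0, 90.0]
contact_force: [0.3, -0.2, 0.3]
opening: 0.0006
grasp_force: 0.0
time: 8.05
eef_pos: [0.4751, -0.0812, 0.029]
ee_rot: [-180.0, -0.0, 90.1]
contact_force: [0.1, 0.3, 1.0]
opening: 0.0007
grasp_force: 0.0
```

```bash
python3 -m creep '[0.1,0,0.03,0,-1,0.1,0,0.03,0,-1,0.1,0,0.03,0,-1,0.12,0,0.03,0,-1,0.12,0,0.03,0,-1,0.12,0,0.03,0,-1,0.12,0,0.03,0,-1,0.12,0,0.03,0,-1,0.12,0,0.03,0,-1,0.12,0,0.03,0,-1]'
python3 m.py
```

```text
time: 9.05
eef_pos: [0.4959, -0.0814, 0.0344]
ee_rot: [-179.7, -0.1, 90.1]
contact_force: [-4.5, -1.7, -1.8]
opening: 0.0004
grasp_force: 2.5
top 1319 cost 0.0000 xy 589.9 -5.5 yaw -1.1 | dock: -139.6 11.3 yaw 1.0 | rearL -74.7 rearR -72.5
guards L [525.5  78.7] R [522.4 -87.3] tcp [ 0.4965 -0.0814  0.0345]
```

```bash
python3 - <<'E'
t=open('m.py').read()
t=t.replace("return np.minimum(np.hypot(ex,ey),.015).sum()","return np.minimum(np.hypot(ex,ey),.015).sum()+sum(abs(np.partition(v,-4)[-4]-w) for v,w in ((l[:,0],.066),(-l[:,0],.066),(l[:,1],.1),(-l[:,1],.1),(l[l[:,1]>.03,0],.066),(l[l[:,1]<-.03,0],.066)))")
open('m.py','w').write(t)
E
python3 m.py; python3 m.py
```

```text
top 1310 cost 0.0128 xy 586.5 -4.4 yaw -3.9 | dock: -143.0 12.4 yaw -1.8 | rearL -75.2 rearR -79.0
guards L [526.4  82.9] R [515.  -82.7] tcp [ 0.4965 -0.0814  0.0345]
top 1325 cost 0.0109 xy 586.4 -5.0 yaw -3.8 | dock: -143.1 11.7 yaw -1.7 | rearL -75.4 rearR -78.9
guards L [526.   82.1] R [515.1 -83.5] tcp [ 0.4965 -0.0814  0.0345]
```

```bash
python3 -m creep '[0.12,-0.06,0.03,0,-1,0.12,-0.06,0.03,0,-1,0.12,-0.06,0.03,0,-1,0.12,-0.06,0.03,0,-1,0.12,-0.06,0.03,0,-1]'
python3 m.py
```

```text
time: 9.7
eef_pos: [0.51, -0.0875, 0.0381]
ee_rot: [-180.0, -0.0, 90.1]
contact_force: [-4.1, 0.9, -3.2]
opening: 0.0006
grasp_force: 2.0
top 1328 cost 0.0164 xy 594.8 -5.0 yaw 1.8 | dock: -134.7 12.1 yaw 3.9 | rearL -73.0 rearR -64.8
guards L [526.2  75.9] R [531.4 -90.1] tcp [ 0.5106 -0.0878  0.0383]
```

```bash
python3 -m creep '[-0.5,0,0,0,-1,-1,0,0,0,-1,-0.7,0,-0.1,0,-1,0,0.8,-0.2,0,-1,0,1,-0.25,0,-1,0,1,0,0,-1,0,1,0,0,-1,0,1,0,0,-1,0,1,0,0,-1,0,1,0,0,-1,0,1,0,0,-1,0,0.47,0,0,-1,0,0,0,0,-1,0.4,0,0,0,-1,0.5,0,0,0,-1,0.5,0,0,0,-1,0.3,0,0,0,-1,0.1,0,0,0,-1,0.1,0,0.02,0,-1]'
```

```text
time: 11.65
eef_pos: [0.5039, 0.0777, 0.0273]
ee_rot: [-180.0, 0.0, 90.1]
contact_force: [0.2, -0.4, -0.2]
opening: 0.0006
grasp_force: 0.0
```

```bash
python3 -m creep '[0.1,0,0.02,0,-1,0.12,-0.03,0.03,0,-1,0.12,-0.06,0.03,0,-1,0.12,-0.06,0.03,0,-1,0.12,-0.06,0.03,0,-1,0.12,-0.06,0.03,0,-1,0.12,-0.06,0.03,0,-1,0.12,-0.06,0.03,0,-1,0.12,-0.06,0.03,0,-1,0.12,-0.06,0.03,0,-1]'
python3 m.py
```

```text
time: 12.65
eef_pos: [0.5242, 0.0684, 0.0321]
ee_rot: [-179.6, -0.1, 90.1]
contact_force: [-7.6, 3.4, -1.2]
opening: 0.0006
grasp_force: 3.3
top 1246 cost 0.0117 xy 604.7 -13.9 yaw -3.2 | dock: -124.5 3.6 yaw -1.1 | rearL -57.3 rearR -59.6
guards L [543.5  72.7] R [534.2 -93.1] tcp [0.5249 0.0682 0.0323]
```

```bash
python3 -m creep '[0.12,0,0.03,0,-1,0.12,0,0.03,0,-1,0.12,0,0.03,0,-1,0.12,0,0.03,0,-1,0.12,0,0.03,0,-1,0.12,0,0.03,0,-1]'
python3 m.py
```

```text
time: 13.3
eef_pos: [0.5388, 0.0681, 0.0356]
ee_rot: [-179.6, -0.0, 90.1]
contact_force: [-5.8, 2.0, -2.2]
opening: 0.0005
grasp_force: 2.8
top 1218 cost 0.0150 xy 614.5 -17.2 yaw -7.4 | dock: -114.6 0.6 yaw -5.3 | rearL -43.3 rearR -54.4
guards L [559.7  73.6] R [538.4 -91. ] tcp [0.5394 0.0681 0.0358]
```

```bash
python3 -m creep '[-0.6,0,0,0,-1,-1,0,0,0,-1,-1,0,-0.2,0,-1,-0.4,-0.95,-0.2,0,-1,0,-1,0,0,-1,0,-1,0,0,-1,0,-1,0,0,-1,0,-1,0,0,-1,0,-1,0,0,-1,0,-1,0,0,-1,0,-1,0,0,-1,0,0,0,0,-1,0.5,0,0,0,-1,0.5,0,0,0,-1,0.4,0,0,0,-1,0.2,0,0,0,-1,0.1,0,0.02,0,-1]'
```

```text
time: 15.05
eef_pos: [0.5164, -0.0908, 0.0292]
ee_rot: [-180.0, -0.0, 90.2]
contact_force: [0.1, -0.1, -0.1]
opening: 0.0008
grasp_force: 0.0
```

```bash
python3 -m creep '[0.1,0,0.02,0,-1,0.12,0,0.03,0,-1,0.12,-0.03,0.03,0,-1,0.12,-0.03,0.03,0,-1,0.12,-0.03,0.03,0,-1,0.12,-0.03,0.03,0,-1,0.12,-0.03,0.03,0,-1,0.12,-0.03,0.03,0,-1,0.12,-0.03,0.03,0,-1,0.12,-0.03,0.03,0,-1,0.12,-0.03,0.03,0,-1,0.12,-0.03,0.03,0,-1,0.12,-0.03,0.03,0,-1]'
python3 m.py
```

```text
time: 16.35
eef_pos: [0.5468, -0.0979, 0.0369]
ee_rot: [-180.0, 0.0, 90.1]
contact_force: [-5.3, -0.9, -2.2]
opening: 0.0005
grasp_force: 2.3
top 1308 cost 0.0624 xy 627.8 -2.1 yaw 1.9 | dock: -101.9 16.2 yaw 4.0 | rearL -40.3 rearR -31.8
guards L [559.   78.6] R [564.6 -87.3] tcp [ 0.5474 -0.0981  0.0371]
```

```bash
python3 - <<'E'
from h import *
p,d=bot.camera('top'); X=cloud('top',p,d); q=p[...,::-1].copy()
m=(X[...,2]>.060)&(X[...,2]<.078); e=q.copy(); e[m]=(0,255,0)
f=lambda a:cv2.resize(a[115:225,260:370],None,fx=3.6,fy=3.6,interpolation=cv2.INTER_CUBIC)
cv2.imwrite('pics/t2.png',np.hstack([f(q),f(e)]))
E
```

```text
(no output)
```

View pics/t2.png

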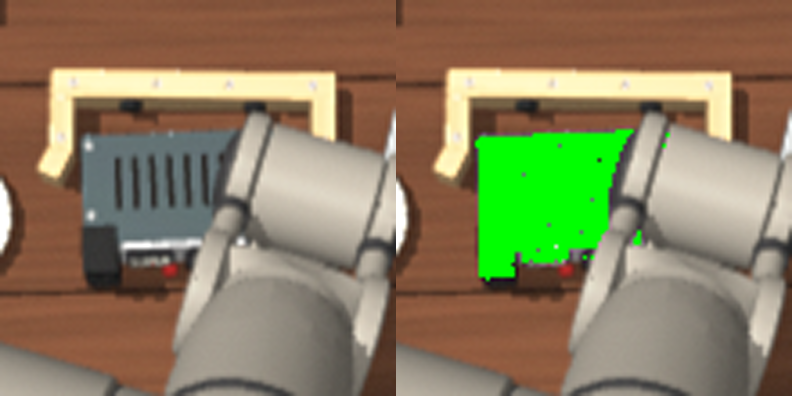

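The right side is hidden by the arm at (300,190), so the last pose is biased. I retract and cross to the left, then measure.

```bash
python3 -m creep '[-0.5,0,0,0,-1,-1,0,0,0,-1,-0.85,0,-0.1,0,-1,0,0.65,-0.2,0,-1,0,1,-0.1,0,-1,0,1,0,0,-1,0,1,0,0,-1,0,1,0,0,-1,0,1,0,0,-1,0,1,0,0,-1,0,1,0,0,-1,0,1,0,0,-1,0,0,0,0,-1]'
python3 m.py;python3 m.py
```

```text
time: 17.75
eef_pos: [0.5006, 0.0778, 0.0294]
ee_rot: [179.8, -0.0, 90.3]
contact_force: [0.1, 0.5, -0.4]
opening: 0.0006
grasp_force: 0.0
top 1715 cost 0.0120 xy 628.8 -17.1 yaw 0.8 | dock: -100.4 1.2 yaw 2.9 | rearL -37.4 rearR -31.5
guards L [561.7  65. ] R [ 563.8 -101. ] tcp [0.5005 0.0766 0.0293]
top 1708 cost 0.0107 xy 628.2 -16.6 yaw 1.0 | dock: -100.9 1.7 yaw 3.1 | rearL -38.2 rearR -31.8
guards L [560.8  65.3] R [ 563.6 -100.7] tcp [0.5004 0.0757 0.0292]
```

```bash
python3 -m creep '[0.5,-0.4,0,0,-1,0.5,-0.15,0,0,-1,0.5,0,0,0,-1,0.3,0,0,0,-1,0.1,0,0,0,-1,0.1,0,0.02,0,-1,0.1,0,0.02,0,-1,0.12,0,0.03,0,-1,0.12,0,0.03,0,-1,0.12,0,0.03,0,-1,0.12,-0.03,0.03,0,-1,0.12,-0.03,0.03,0,-1,0.12,-0.03,0.03,0,-1,0.12,-0.03,0.03,0,-1,0.12,-0.03,0.03,0,-1,0.12,-0.03,0.03,0,-1,0.12,-0.03,0.03,0,-1]'
python3 m.py
```

```text
time: 19.55
eef_pos: [0.5626, 0.0608, 0.0344]
ee_rot: [-179.6, -0.1, 90.1]
contact_force: [-6.7, 2.6, -2.3]
opening: 0.0004
grasp_force: 3.2
top 1124 cost 0.0200 xy 642.8 -21.4 yaw -5.0 | dock: -86.2 -2.6 yaw -2.9 | rearL -17.2 rearR -23.3
guards L [584.3  67. ] R [569.8 -98.4] tcp [0.5632 0.0606 0.0346]
```

```bash
python3 -m creep '[-0.5,0,0,0,-1,-1,0,0,0,-1,-0.6,0,-0.2,0,-1,0,-0.95,-0.1,0,-1,0,-1,0,0,-1,0,-1,0,0,-1,0,-1,0,0,-1,0,-1,0,0,-1,0,-1,0,0,-1,0,-1,0,0,-1,0,-1,0,0,-1,0,0,0,0,-1,0.5,0,0,0,-1,0.4,0,0,0,-1,0.2,0,0,0,-1,0.1,0,0,0,-1]'
python3 -m creep '[0.1,0,0.02,0,-1,0.1,0,0.03,0,-1,0.12,-0.03,0.03,0,-1,0.12,-0.03,0.03,0,-1,0.12,-0.03,0.03,0,-1,0.12,-0.03,0.03,0,-1,0.12,-0.03,0.03,0,-1,0.12,-0.03,0.03,0,-1,0.12,-0.03,0.03,0,-1,0.12,-0.03,0.03,0,-1]'
```

```text
time: 21.2
eef_pos: [0.5484, -0.0983, 0.0297]
ee_rot: [180.0, 0.0, 90.2]
contact_force: [-0.6, 0.5, -0.8]
opening: 0.0006
grasp_force: 0.0
time: 22.2
eef_pos: [0.571, -0.104, 0.0355]
ee_rot: [-180.0, 0.0, 90.1]
contact_force: [-4.7, -1.0, -2.4]
opening: 0.0008
grasp_force: 2.3
```

```bash
python3 -m creep '[-0.5,0,0,0,-1,-1,0,0,0,-1,-0.6,0,-0.1,0,-1,0,0.6,-0.2,0,-1,0,1,0,0,-1,0,1,0,0,-1,0,1,0,0,-1,0,1,0,0,-1,0,1,0,0,-1,0,1,0,0,-1,0,1,0,0,-1,0,0.7,0,0,-1,0,0,0,0,-1]'
python3 m.py;python3 m.py
```

```text
time: 23.5
eef_pos: [0.5295, 0.064, 0.0299]
ee_rot: [179.9, -0.0, 90.3]
contact_force: [0.7, 1.0, 1.0]
opening: 0.0003
grasp_force: 0.0
top 1549 cost 0.0117 xy 653.6 -22.4 yaw -0.1 | dock: -75.4 -3.2 yaw 2.0 | rearL -11.5 rearR -7.3
guards L [587.7  60.6] R [ 587.5 -105.4] tcp [0.5294 0.0629 0.0298]
top 1526 cost 0.0112 xy 652.0 -22.3 yaw 1.2 | dock: -76.9 -3.1 yaw 3.3 | rearL -14.5 rearR -7.6
guards L [584.3  59.4] R [ 587.8 -106.6] tcp [0.5293 0.0622 0.0297]
```

```bash
python3 -m creep '[0.5,-0.1,0,0,-1,0.5,0,0,0,-1,0.4,0,0,0,-1,0.2,0,0,0,-1,0.1,0,0,0,-1,0.1,0,0.02,0,-1,0.1,0,0.02,0,-1,0.1,0,0.03,0,-1,0.1,0,0.03,0,-1,0.1,0,0.03,0,-1]'
python3 -m creep '[0.1,0,0.03,0,-1,0.1,0,0.03,0,-1]'
python3 -m creep '[0.1,0,0.03,0,-1]';python3 m.py
```

```text
time: 24.6
eef_pos: [0.57, 0.0607, 0.0309]
ee_rot: [-179.6, -0.0, 90.1]
contact_force: [-7.2, 1.4, -2.7]
opening: 0.0003
grasp_force: 2.8
time: 24.8
eef_pos: [0.5739, 0.0607, 0.032]
ee_rot: [-179.6, -0.0, 90.1]
contact_force: [-6.7, 1.5, -2.7]
opening: 0.0003
grasp_force: 3.0
time: 24.9
eef_pos: [0.5759, 0.0608, 0.0326]
ee_rot: [-179.6, -0.0, 90.1]
contact_force: [-5.7, 1.3, -2.8]
opening: 0.0003
grasp_force: 3.0
top 1120 cost 0.0271 xy 659.7 -23.7 yaw -2.3 | dock: -69.2 -4.2 yaw -0.2 | rearL -3.0 rearR -3.4
guards L [597.   61.9] R [ 590.4 -104. ] tcp [0.5763 0.0607 0.0327]
```

```bash
python3 -m creep '[0.08,0,0.02,0,-1]' | grep -E 'eef|force'
python3 -m creep '[0.08,0,0.02,0,-1]'| grep -E 'eef|force'
```

```text
eef_pos: [0.5773, 0.0608, 0.0329]
contact_force: [-6.1, 1.7, -3.4]
grasp_force: 3.0
eef_pos: [0.5789, 0.0608, 0.0333]
contact_force: [-6.1, 2.3, -2.2]
grasp_force: 3.0
```

```bash
for i in 1; do :; done; python3 -m creep '[0.08,0,0.02,0,-1]' | grep -E 'eef|contact'
python3 -m creep '[0.06,0,0.02,0,-1]'| grep -E 'eef|contact'
python3 m.py
```

```text
eef_pos: [0.5806, 0.0608, 0.0337]
contact_force: [-5.1, 2.7, -2.6]
eef_pos: [0.5819, 0.0608, 0.0341]
contact_force: [-5.5, 1.7, -3.3]Traceback (most recent call last):
  File "m.py", line 22, in <module>
    measure()
    ~~~~~~~^^
  File "m.py", line 15, in measure
    best=min((minimize(cost,[*np.median(s,0),a],method='Nelder-Mead',options=dict(initial_simplex=np.array([*np.median(s,0),a])+np.array([[0,0,0],[.02,0,0],[0,.02,0],[0,0,.1]]),maxiter=800)) for a in (-.25,-.1,0,.1)),key=lambda r:r.fun)
  File "m.py", line 15, in <genexpr>
    best=min((minimize(cost,[*np.median(s,0),a],method='Nelder-Mead',options=dict(initial_simplex=np.array([*np.median(s,0),a])+np.array([[0,0,0],[.02,0,0],[0,.02,0],[0,0,.1]]),maxiter=800)) for a in (-.25,-.1,0,.1)),key=lambda r:r.fun)
              ~~~~~~~~^^^^^^^^^^^^^^^^^^^^^^^^^^^^^^^^^^^^^^^^^^^^^^^^^^^^^^^^^^^^^^^^^^^^^^^^^^^^^^^^^^^^^^^^^^^^^^^^^^^^^^^^^^^^^^^^^^^^^^^^^^^^^^^^^^^^^^^^^^^^^^^^^^^^^^^^^^^^^^^^^^^^^^^^
    res = _minimize_neldermead(fun, x0, args, callback, bounds=bounds,
                               **options)
    fxr = func(xr)
[... 162 characters left out ...]
)[-4]-w) for v,w in ((l[:,0],.066),(-l[:,0],.066),(l[:,1],.1),(-l[:,1],.1),(l[l[:,1]>.03,0],.066),(l[l[:,1]<-.03,0],.066)))
                                                  ~~~^^^^^^^^^^^^^^^^^^^^^^^^^^^^^^^^^^^^^^^^^^^^^^^^^^^^^^^^^^^^^^^^^^^^^^^^^^^^^^^^^^^^^^^^^^^^^^^^^^^^^^^^^^^^^^^^^^^^^^^^^^^^^^^^^^^^^^^^^^^^^^^^^
  File "m.py", line 14, in <genexpr>
    return np.minimum(np.hypot(ex,ey),.015).sum()+sum(abs(np.partition(v,-4)[-4]-w) for v,w in ((l[:,0],.066),(-l[:,0],.066),(l[:,1],.1),(-l[:,1],.1),(l[l[:,1]>.03,0],.066),(l[l[:,1]<-.03,0],.066)))
                                                          ~~~~~~~~~~~~~~~~~~^^^^
IndexError: index -4 is out of bounds for axis 0 with size 0
```

```bash
sed -i 's/if 0//; s/l\[l\[:,1\]>.03,0\]/np.r_[l[l[:,1]>.03,0],[-1]*4]/; s/l\[l\[:,1\]<-.03,0\]/np.r_[l[l[:,1]<-.03,0],[-1]*4]/' m.py
python3 -m creep '[-0.5,0,0,0,-1,-1,0,0,0,-1,-0.6,0,-0.2,0,-1,0,0,0,0,-1]'| grep -E 'eef|contact'
python3 m.py;python3 m.py
```

```text
eef_pos: [0.5412, 0.0603, 0.0313]
contact_force: [-0.6, 0.3, 0.0]
top 1469 cost 0.0124 xy 663.2 -22.5 yaw -4.2 | dock: -65.7 -2.9 yaw -2.1 | rearL 2.4 rearR -1.9
guards L [603.5  65.1] R [ 591.4 -100.5] tcp [0.5427 0.0602 0.0317]
top 1474 cost 0.0122 xy 662.7 -22.6 yaw -4.0 | dock: -66.2 -3.1 yaw -1.9 | rearL 1.8 rearR -2.3
guards L [602.7  64.8] R [ 591.1 -100.8] tcp [0.5436 0.0601 0.0319]
```

```bash
python3 -m creep '[-0.3,-0.95,-0.1,0,-1,0,-1,0,0,-1,0,-1,0,0,-1,0,-1,0,0,-1,0,-1,0,0,-1,0,-1,0,0,-1,0,-1,0,0,-1,0,-1,0,0,-1,0,0,0,0,-1,0.5,0,0,0,-1,0.5,0,0,0,-1,0.3,0,0,0,-1,0.1,0,0,0,-1,0.1,0,0.02,0,-1]'| grep -E 'eef|contact'
python3 -m creep '[0.1,0,0.02,0,-1,0.08,0,0.03,0,-1]'| grep -E 'eef|contact'
python3 -m creep '[0.08,0,0.02,0,-1]'| grep -E 'eef|contact'
python3 -m creep '[0.08,0,0.02,0,-1]'| grep -E 'eef|contact'
```

```text
eef_pos: [0.5671, -0.0983, 0.0297]
contact_force: [-0.7, 0.6, 0.2]
eef_pos: [0.5705, -0.0988, 0.0309]
contact_force: [0.2, 0.3, -0.1]
eef_pos: [0.5722, -0.0989, 0.0315]
contact_force: [-0.6, -0.5, -0.2]
eef_pos: [0.5738, -0.099, 0.0318]
contact_force: [0.1, -0.5, -0.2]
```

```bash
python3 -m creep '[0.1,0,0.02,0,-1]'| grep -E 'eef|contact'
python3 -m creep '[0.1,0,0.02,0,-1]'| grep -E 'eef|contact'
python3 -m creep '[0.08,0,0.02,0,-1]'| grep -E 'eef|contact'
python3 -m creep '[0.06,0,0.02,0,-1]'| grep -E 'eef|contact'
```

```text
eef_pos: [0.5753, -0.0989, 0.0321]
contact_force: [-4.8, -1.6, -1.3]
eef_pos: [0.5758, -0.099, 0.0321]
contact_force: [-6.9, -3.0, 0.9]
eef_pos: [0.5772, -0.0992, 0.0322]
contact_force: [-8.1, -4.5, -0.6]
eef_pos: [0.5771, -0.0992, 0.0322]
contact_force: [-13.3, -4.3, 0.7]
```

```bash
python3 -m creep '[0.06,0,0.04,0,-1]'| grep -E 'eef|contact'
python3 -m creep '[0.06,0,0.04,0,-1]'| grep -E 'eef|contact'
python3 m.py
```

```text
eef_pos: [0.5771, -0.0992, 0.0324]
contact_force: [-14.0, -6.0, -3.0]
eef_pos: [0.5771, -0.0992, 0.0326]
contact_force: [-17.4, -6.6, -2.6]
top 1210 cost 0.0631 xy 662.8 5.0 yaw -1.8 | dock: -67.1 24.6 yaw 0.3 | rearL -1.5 rearR -0.8
guards L [599.4  90. ] R [594.3 -75.9] tcp [ 0.5771 -0.0992  0.0326]
```

```bash
python3 -m creep '[-0.6,0,0,0,-1,-1,0,0,0,-1,-0.6,0,-0.1,0,-1,0,0.95,-0.1,0,-1,0,1,0,0,-1,0,1,0,0,-1,0,1,0,0,-1,0,1,0,0,-1,0,1,0,0,-1,0,1,0,0,-1,0,1,0,0,-1,0,0,0,0,-1]'| grep -E 'eef|contact'
python3 m.py;python3 m.py
```

```text
eef_pos: [0.5389, 0.062, 0.031]
contact_force: [0.6, 1.0, -0.2]
top 1534 cost 0.0119 xy 662.8 -23.1 yaw -2.1 | dock: -66.1 -3.6 yaw 0.0 | rearL -0.2 rearR -0.1
guards L [599.8  62.2] R [ 593.8 -103.7] tcp [0.539  0.0608 0.031 ]
top 1547 cost 0.0122 xy 662.2 -23.4 yaw -1.5 | dock: -66.7 -3.9 yaw 0.6 | rearL -1.3 rearR 0.0
guards L [598.4  61.2] R [ 594.2 -104.7] tcp [0.5391 0.0601 0.031 ]
```

```bash
python3 -m creep '[0.5,0,0,0,-1,0.5,0,0,0,-1,0.5,0,0,0,-1,0.2,0,0,0,-1,0.1,0,0.02,0,-1]'| grep -E 'eef|contact'
python3 -m creep '[0.1,0,0.02,0,-1,0.08,0,0.02,0,-1]'| grep -E 'eef|contact'
python3 -m creep '[0.08,0,0.02,0,-1]'| grep -E 'eef|contact'
python3 -m creep '[0.08,0,0.02,0,-1]'| grep -E 'eef|contact'
```

```text
eef_pos: [0.5755, 0.0598, 0.0311]
contact_force: [-0.9, -0.3, -0.3]
eef_pos: [0.5784, 0.0601, 0.0321]
contact_force: [-0.5, 0.3, -0.4]
eef_pos: [0.58, 0.0601, 0.0326]
contact_force: [0.2, -0.5, 0.5]
eef_pos: [0.5817, 0.0601, 0.033]
contact_force: [-0.9, -0.4, -0.0]
```

```bash
python3 -m creep '[0.08,0,0.02,0,-1]'| grep -E 'eef|contact'
python3 -m creep '[0.08,0,0.02,0,-1]'| grep -E 'eef|contact'
python3 -m creep '[0.06,0,0.02,0,-1]'| grep -E 'eef|contact'
python3 -m creep '[0.06,0,0.02,0,-1]'| grep -E 'eef|contact'
```

```text
eef_pos: [0.5824, 0.0601, 0.0331]
contact_force: [-5.5, 0.7, 1.1]
eef_pos: [0.5825, 0.0601, 0.0332]
contact_force: [-11.1, -0.6, 2.5]
eef_pos: [0.5824, 0.0602, 0.0332]
contact_force: [-12.9, -1.7, 4.1]
eef_pos: [0.5823, 0.0601, 0.0332]
contact_force: [-17.0, -1.0, 4.8]
```

```bash
python3 -m creep '[0.02,0,0.1,0,-1]'| grep -E 'eef|contact'
python3 -m creep '[0.03,0,0.1,0,-1]'| grep -E 'eef|contact'
python3 -m creep '[0.03,0,0.06,0,-1]'| grep -E 'eef|contact'
```

```text
eef_pos: [0.5826, 0.0602, 0.0344]
contact_force: [-10.1, -1.2, -5.2]
eef_pos: [0.5832, 0.0602, 0.0361]
contact_force: [-10.0, -0.6, -5.1]
eef_pos: [0.5837, 0.0603, 0.0373]
contact_force: [-11.7, -0.4, -5.4]
```

```bash
python3 -m creep '[0.05,0,0.06,0,-1]'| grep -E 'eef|contact'
python3 -m creep '[0.05,0,0.06,0,-1]'| grep -E 'eef|contact'
python3 -m creep '[0.05,0,0.06,0,-1]'| grep -E 'eef|contact'
python3 -m creep '[0.05,0,0.06,0,-1]'| grep -E 'eef|contact'
```

```text
eef_pos: [0.584, 0.0603, 0.0382]
contact_force: [-14.3, -0.4, -5.2]
eef_pos: [0.5844, 0.0603, 0.0392]
contact_force: [-15.4, 0.9, -3.4]
eef_pos: [0.5848, 0.0604, 0.0403]
contact_force: [-17.6, -0.5, -2.2]
eef_pos: [0.5851, 0.0604, 0.0413]
contact_force: [-19.2, -0.5, -1.8]
```

```bash
python3 -m creep '[-0.6,0,0,0,-1,-1,0,0,0,-1,-0.7,0,-0.2,0,-1,0,-0.95,-0.3,0,-1,0,-1,0,0,-1,0,0,0,0,-1]'| grep -E 'eef|contact'
python3 m.py; python3 m.py
python3 -m creep '[0,-1,0,0,-1,0,-1,0,0,-1,0,-1,0,0,-1,0,-1,0,0,-1,0,-1,0,0,-1,0,-1,0,0,-1,0,0,0,0,-1,0.5,0,0,0,-1,0.5,0,0,0,-1,0.2,0,0,0,-1,0.1,0,0.02,0,-1]'| grep -E 'eef|contact'
```

```text
eef_pos: [0.5472, 0.0194, 0.0346]
contact_force: [0.7, 0.5, 0.2]
top 1114 cost 0.0112 xy 663.5 -22.7 yaw -3.7 | dock: -65.4 -3.1 yaw -1.6 | rearL 2.3 rearR -1.2
guards L [603.   64.4] R [ 592.2 -101.3] tcp [0.5472 0.0204 0.0347]
top 1119 cost 0.0119 xy 663.7 -22.5 yaw -4.2 | dock: -65.2 -2.9 yaw -2.1 | rearL 2.9 rearR -1.5
guards L [603.9  65.1] R [ 591.8 -100.5] tcp [0.5472 0.021  0.0347]
eef_pos: [0.5737, -0.0981, 0.0348]
contact_force: [0.4, -0.2, 0.2]
```

```bash
python3 -m creep '[0.06,0,0.04,0,-1]'| grep -E 'eef|contact'
python3 -m creep '[0.06,0,0.04,0,-1]'| grep -E 'eef|contact'
python3 -m creep '[0.06,0,0.05,0,-1]'| grep -E 'eef|contact'
python3 -m creep '[0.06,0,0.06,0,-1]'| grep -E 'eef|contact'
python3 -m creep '[0.05,0,0.06,0,-1]'| grep -E 'eef|contact'
```

```text
eef_pos: [0.5742, -0.0983, 0.0356]
contact_force: [0.2, 0.3, -0.3]
eef_pos: [0.5752, -0.0986, 0.0365]
contact_force: [-0.4, 0.2, 0.0]
eef_pos: [0.5759, -0.0987, 0.0374]
contact_force: [-3.5, -0.5, -1.2]
eef_pos: [0.5761, -0.0987, 0.0381]
contact_force: [-4.5, -0.2, -2.4]
eef_pos: [0.5773, -0.0988, 0.0393]
contact_force: [-5.1, -0.0, -2.2]
```

```bash
python3 -m creep '[0.06,0,0.04,0,-1]'| grep -E 'eef|contact'
python3 -m creep '[0.06,0,0.04,0,-1]'| grep -E 'eef|contact'
python3 -m creep '[0.06,0,0.05,0,-1]'| grep -E 'eef|contact'
python3 -m creep '[0.06,0,0.05,0,-1]'| grep -E 'eef|contact'
python3 -m creep '[0.06,0,0.05,0,-1]'| grep -E 'eef|contact'
```

```text
eef_pos: [0.5778, -0.0988, 0.0399]
contact_force: [-8.9, -1.5, -5.2]
eef_pos: [0.5779, -0.0988, 0.0401]
contact_force: [-11.5, -3.4, -3.8]
eef_pos: [0.578, -0.0987, 0.0407]
contact_force: [-14.1, -3.3, -4.2]
eef_pos: [0.5783, -0.0987, 0.0414]
contact_force: [-17.2, -3.4, -2.4]
eef_pos: [0.5785, -0.0987, 0.0421]
contact_force: [-20.0, -3.8, -2.7]
```

```bash
python3 -m creep '[-0.6,0,0,0,-1,-1,0,0,0,-1,-1,0,0,0,-1,-1,0,0.5,0,-1,-1,0,1,0,-1,-1,0,1,0,-1,-1,0,1,0,-1,0,0,1,0,-1]'| grep -E 'time|eef|contact'
python3 - <<'E'
from h import *
ps=[bot.camera('top') for _ in range(8)]
p=np.mean([a[0].astype(float) for a in ps],0).astype(np.uint8); d=np.median([a[1] for a in ps],0); X=cloud('top',p,d)
cv2.imwrite('pics/t3.png',cv2.resize(p[115:215,255:370,::-1],None,fx=6,fy=6,interpolation=cv2.INTER_CUBIC)); np.save('t3.npy',d)
c=bot.calibration('top');K=np.array([[c['fx'],0,c['cx']],[0,c['fy'],c['cy']],[0,0,1]])
# subpixel edges by gray gradient per column -> intersect ray with known height
g=cv2.GaussianBlur(cv2.cvtColor(p,cv2.COLOR_RGB2GRAY),(0,0),.8).astype(float)
def ray(u,v,z):
    xy=cv2.undistortPoints(np.array([[[u,v]]],float),K,c['dist'])[0,0]; C=-c['R'].T@c['t']; r=c['R'].T@np.array([*xy,1]); return (C+r*(z-C[2])/r[2])
def edge(us,lo,hi,sgn,z):
    o=[]
    for u in us:
        gr=sgn*np.diff(g[lo:hi,u]); i=gr.argmax()
        if 0<i<len(gr)-1:
            a,b,e=gr[i-1:i+2]; o.append(ray(u,lo+i+.5+.5*(a-e)/(a-2*b+e),z))
    o=np.array(o); k=np.polyfit(o[:,1],o[:,0],1); r=o[:,0]-np.polyval(k,o[:,1]); ok=abs(r)<.003; k=np.polyfit(o[ok,1],o[ok,0],1)
    print('slope deg %.2f'%-np.degrees(np.arctan(k[0])),'x at y=-.022: %.4f'%np.polyval(k,-.022),ok.sum(),r[ok].std()); return k
print(X[150:160:3,314])
edge(range(286,344),126,138,1,.036)   # batten far top edge
edge(range(286,344),136,147,-1,.036)  # batten near top edge
edge(range(290,340),144,160,1,.072)   # supply back top edge
E
python3 m.py;python3 m.py;python3 m.py
```

```text
time: 35.25
eef_pos: [0.4514, -0.0989, 0.1359]
contact_force: [0.4, -1.8, 0.2]
[[ 0.69824442 -0.02406498  0.06953022]
 [ 0.68717364 -0.02375767  0.07131348]
 [ 0.67726836 -0.02352836  0.06971187]
 [ 0.66658445 -0.02324425  0.07056531]]
slope deg -2.11 x at y=-.022: 0.7669 58 0.00030045712789523484
slope deg -1.79 x at y=-.022: 0.7408 58 0.0005884941017625282
slope deg -0.07 x at y=-.022: 0.6931 9 0.0018340884983027248
top 1956 cost 0.0104 xy 662.7 -21.7 yaw -1.6 | dock: -66.3 -2.1 yaw 0.5 | rearL -0.8 rearR 0.2
guards L [599.   63.1] R [ 594.4 -102.8] tcp [ 0.4526 -0.0988  0.1337]
top 1956 cost 0.0095 xy 662.7 -23.0 yaw -1.7 | dock: -66.2 -3.4 yaw 0.4 | rearL -0.6 rearR 0.2
guards L [599.2  61.9] R [ 594.3 -104. ] tcp [ 0.4526 -0.0988  0.1338]
top 1952 cost 0.0086 xy 662.3 -21.4 yaw -1.2 | dock: -66.6 -1.8 yaw 0.9 | rearL -1.6 rearR 0.3
guards L [598.1  63. ] R [ 594.6 -102.9] tcp [ 0.4526 -0.0988  0.1339]
```

View pics/t3.png

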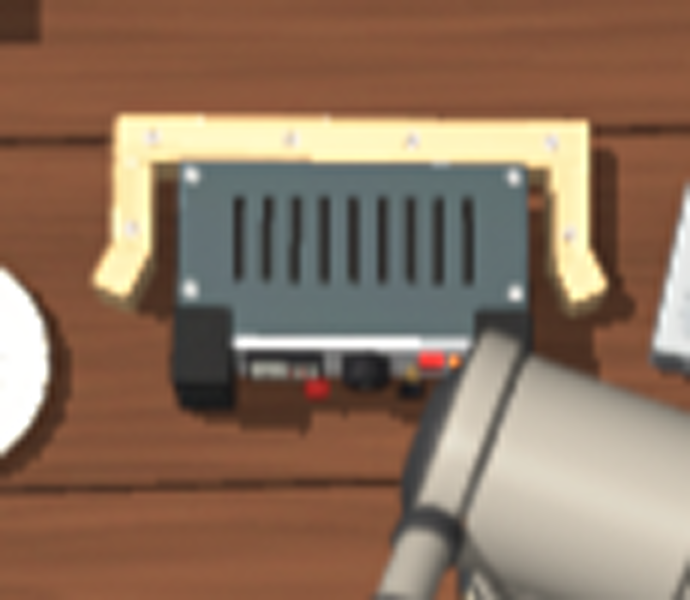

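The picture shows the supply's back edge (crop y≈163) parallel to the batten, within about 0.3°. The right side was felt home, so I give the left one last gentle touch.

```bash
python3 -m creep '[0,1,0,0,-1,0,1,0,0,-1,0,1,0,0,-1,0,1,0,0,-1,0,1,0,0,-1,0,1,0,0,-1,0,1,-0.5,0,-1,0,1,-1,0,-1,0,0,-1,0,-1,0,0,-1,0,-1,0,0,-1,0,-1,0,0,-0.5,0,-1,1,0,0,0,-1,1,0,0,0,-1,1,0,0,0,-1,1,0,0,0,-1,1,0,0,0,-1,0.6,0,0,0,-1,0.2,0,0,0,-1,0.1,0,0,0,-1]'| grep -E 'time|eef|contact'
python3 -m creep '[0.05,0,0.03,0,-1]'| grep -E 'eef|contact'
python3 -m creep '[0.05,0,0.03,0,-1]'| grep -E 'eef|contact'
```

```text
time: 37.8
eef_pos: [0.5707, 0.0611, 0.0344]
contact_force: [-0.3, -0.2, -0.5]
eef_pos: [0.5712, 0.0611, 0.035]
contact_force: [-0.4, 0.5, 0.8]
eef_pos: [0.5722, 0.0611, 0.0358]
contact_force: [0.3, -0.1, 0.6]
```

```bash
python3 -m creep '[0.1,0,0.02,0,-1,0.1,0,0.02,0,-1,0.08,0,0.03,0,-1]'| grep -E 'eef|contact'
python3 -m creep '[0.05,0,0.03,0,-1]'| grep -E 'eef|contact'
python3 -m creep '[0.05,0,0.03,0,-1]'| grep -E 'eef|contact'
python3 -m creep '[0.05,0,0.03,0,-1]'| grep -E 'eef|contact'
```

```text
eef_pos: [0.5785, 0.0611, 0.0373]
contact_force: [0.1, 0.9, -0.5]
eef_pos: [0.5795, 0.0611, 0.0378]
contact_force: [-0.0, -0.3, -0.1]
eef_pos: [0.5804, 0.0611, 0.0384]
contact_force: [-0.4, 0.2, -0.0]
eef_pos: [0.5814, 0.0611, 0.039]
contact_force: [-0.4, 0.4, 0.2]
```

```bash
python3 -m creep '[0.05,0,0.03,0,-1]'| grep -E 'eef|contact'
python3 -m creep '[0.05,0,0.04,0,-1]'| grep -E 'eef|contact'
python3 -m creep '[0.04,0,0.04,0,-1]'| grep -E 'eef|contact'
```

```text
eef_pos: [0.5824, 0.0611, 0.0396]
contact_force: [0.4, -0.3, 0.1]
eef_pos: [0.5827, 0.0611, 0.0401]
contact_force: [-2.7, 0.2, -2.6]
eef_pos: [0.5828, 0.0611, 0.0405]
contact_force: [-4.7, -0.1, -2.6]
```

```bash
python3 -m creep '[0.03,0,0.03,0,-1]'| grep -E 'eef|contact'
python3 -m creep '[0.03,0,0.03,0,-1]'| grep -E 'eef|contact'
python3 -m creep '[0.03,0,0.03,0,-1]'| grep -E 'eef|contact'
```

```text
eef_pos: [0.5829, 0.0611, 0.0408]
contact_force: [-5.7, 0.0, -2.4]
eef_pos: [0.5831, 0.0612, 0.0412]
contact_force: [-6.3, -0.4, -3.7]
eef_pos: [0.5831, 0.0612, 0.0415]
contact_force: [-7.9, -0.1, -5.0]
```

```bash
python3 -m creep '[0.03,0,0.03,0,-1]'| grep -E 'eef|contact'
python3 -m creep '[0.03,0,0.03,0,-1]'| grep -E 'eef|contact'
python3 -m creep '[0.03,0,0.03,0,-1]'| grep -E 'eef|contact'
```

```text
eef_pos: [0.5831, 0.0612, 0.0418]
contact_force: [-8.3, 1.0, -4.6]
eef_pos: [0.5832, 0.0612, 0.0421]
contact_force: [-10.2, 0.2, -5.7]
eef_pos: [0.5833, 0.0613, 0.0425]
contact_force: [-11.2, -0.1, -4.9]
```

Both sides now stiffen with almost no travel, so it is home. I retreat and check.

```bash
python3 -m creep '[-0.5,0,0,0,-1,-1,0,0,0,-1,-1,0,0,0,-1,-1,0,0,0,-1,-1,0,0.5,0,-1,-1,0,1,0,-1,-1,0,1,0,-1,0,0,1,0,-1,0,0,1,0,-1,0,0,0,0,-1,0,0,0,0,-1]'| grep -E 'time|eef|contact'
python3 m.py;python3 m.py;python3 m.py
```

```text
time: 40.6
eef_pos: [0.4583, 0.061, 0.135]
contact_force: [-0.0, -0.4, -0.1]
top 2024 cost 0.0113 xy 662.3 -21.0 yaw -1.2 | dock: -66.7 -1.5 yaw 0.9 | rearL -1.7 rearR 0.3
guards L [597.9  63.3] R [ 594.6 -102.7] tcp [0.4577 0.0611 0.1343]
top 2026 cost 0.0103 xy 661.8 -21.1 yaw -1.2 | dock: -67.1 -1.5 yaw 0.9 | rearL -2.0 rearR -0.2
guards L [597.7  63.3] R [ 594.1 -102.6] tcp [0.4574 0.0611 0.1339]
top 2027 cost 0.0126 xy 662.5 -20.5 yaw -1.7 | dock: -66.5 -1.0 yaw 0.4 | rearL -0.8 rearR -0.1
guards L [599.1  64.4] R [ 594.  -101.5] tcp [0.4573 0.0611 0.1338]
```

```bash
python3 -c "
from cell import bot
print(bot.sign_off())"
```

```text
the job is handed in; nothing more can be done
None
```

I handed the job in with the supply in its dock: the push stiffened at both buffers, the last camera fits put the back within about 2 mm of home on each side, and the arm was clear of everything. The sign-off gave no verdict.

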